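# Sweep the loose jar lids into the collecting tray

## Robot

A 7-joint arm with a two-finger parallel gripper is mounted at the origin on the work surface. World frame = base frame: x ahead of the robot, y to its left, z up, the work surface at z = 0. Lengths are in m, angles in rad, forces in N, time in s.
With the tool pointing down it reaches from about 0.425 to 0.875 m from the base axis. Payload 4.7 kg.
Tool frame: the origin (TCP) lies on the centre line of the jaws, within the pads' length; the fingertips stand 11 mm ahead of it and the grasp point (between the pads) lies 8 mm behind it (ctrl.tip_extent is the distance from the TCP to the fingertips, in m); z points along the fingers, y is the line along which they close (so a half turn about z gives the same grasp; the last joint's range is limited). The gripper opens to 87 mm and grips with 3 to 60 N. Pads are 19 mm wide; open, the fingers measure 117 mm over their backs; the gripper's body (75 mm by 190 mm) begins 51 mm behind the grasp point.
Start: joints at [-1.241, 0.321, -0.07, 1.45, 0.023, 1.371, -0.057], TCP at [0.202, 0.618, 0.234] pointing down, gripper open.
Joint ranges: [-2.86, 2.86], [-0.3, 2.09], [-1.38, 1.24], [0.06, 2.45], [-1.56, 4.7], [0.09, 2.05], [-2.69, 2.69]. Speed limits (rad/s): [2.57, 2.57, 3.14, 3.14, 3.14, 3.14, 3.14].

## Interface

Orientations are given as [roll, pitch, yaw] about the fixed x, y, z axes, in that order (R = Rz(yaw) Ry(pitch) Rx(roll)).
In Python, from bench import ctrl, kin, sensors, camera, nets gives the robot as it stands. Calls block until the motion is done:
- ctrl.movep(position, orientation): joint-space move of the TCP to a pose.
- ctrl.movel(position, max_speed=0.15, rotation=None, f_stop=None): straight line of the TCP; rotation=None keeps the orientation; max_speed is the mean speed in m/s. With f_stop (N) it stops when the force on the tool has changed by that much, and returns True; else False.
- ctrl.move_joints(angles): joint-space move.
- ctrl.gripper_open() and ctrl.close(): open the fingers fully, or close them until they stop; the grip force is fixed at half the most.
- ctrl.hold(seconds).
- kin.inverse_kinematics(position, orientation): joint angles nearest the present ones, or None.
- sensors.get_state(): the state.
- camera(name): name is "scene" or "top" or "wrist"; returns a dict with "color" (400x640x3 uint8, red, green, blue), "mtx" (3x3 intrinsics, pixels), "R" (3x3) and "t" (3): a world point X has camera coordinates R X + t. Camera axes: x right, y down, z forward; pixel columns grow to the right and rows downward; lengths in m; the calibration is good to about 2 mm. A picture is of the moment at which its call begins. There is no depth.
A pose or a line that the arm cannot do raises ctrl.PlanningError and nothing moves.
- ctrl.finish_job(): hands the job in; it is judged then, once.
Trained networks look in the newest picture that a camera, given by its name, has taken for a name from the list of things; names that differ only in an ending like _2 or _b are one class to them, and where a whole thing is asked for, a point or a joint stands for the part that bears it (a point fixed in the world has none). Each returns a list of dicts, best first, with "score" (0 to 1); they miss things now and then, are a little off and sometimes report something else, mostly with a low value. They report only what shows in the picture. A call takes as long as a camera call.
- nets.regions_of(camera, label): "region" (400x640 bool, what is visible of it).
- nets.place_of(camera, label): "centre" ([x, y, z] in m, in the coordinates of the camera as it stood for that picture, good to about 4 mm: a listed point, or the origin of a listed thing).
The state is a dict: "clock": time; "qpos": joint angles; "joint_velocities": joint speeds; "joint_efforts": joint torques, N m; "position": TCP position; "tool_rot": TCP orientation; "wrist_force": force on the tool from outside, world axes, zero at the start; "wrist_torque": the same for the moment, N m; "opening": finger opening in m; "finger_force": force on a finger pad.
Only numpy, scipy, OpenCV 4.12 (cv2) and the standard library are available. Lean on these libraries where they do the work, as an engineer would, in place of code of your own. Each camera call takes 0.05 s, during which the arm holds its last target. There are 200 camera calls.

## Task

Sweep the three loose metal jar lids along the bench with the fingers, gently, through the open side of the white collecting tray, until every lid lies flat and fully inside it. Only push the lids: do not grip them, lift them, tip them over or press hard on them. Leave the small amber bottle, the closed jar and the red-topped tub standing where they are.

Things in the scene. Friction and masses are not known exactly. Their poses are not given: they have to be found in the camera images.
- tray: tray fixed to the bench, open at the top and on its own -y side, white walls 25 mm high and 5 mm thick on the other three; steel floor level with the bench, no sill. Origin at the centre of the inside floor; the inside runs from -85 to +85 mm in its x and from -65 (mouth) to +65 mm (back wall) in its y; axes turn with its yaw. The three lids fit side by side, not one behind another
- tray_mouth (a point): middle of the tray's open side, on the floor line, 65 mm from the tray's origin towards its -y
- lid0: loose aluminium screw lid of a balm jar, a flat disc 44 mm in diameter and 15 mm high with a white liner on top, about 30 g, lying on the bench and sliding on it with well under 1 N of push; origin at the centre of its underside, z up along the disc's axis
- lid1: loose aluminium screw lid of a balm jar, a flat disc 44 mm in diameter and 15 mm high with a white liner on top, about 30 g, lying on the bench and sliding on it with well under 1 N of push; origin at the centre of its underside, z up along the disc's axis
- lid2: loose aluminium screw lid of a balm jar, a flat disc 44 mm in diameter and 15 mm high with a white liner on top, about 30 g, lying on the bench and sliding on it with well under 1 N of push; origin at the centre of its underside, z up along the disc's axis
- dropper_bottle: bystander: small amber glass bottle with a blue label and black cap, 30 mm in diameter, 72 mm tall, standing loose; origin at the centre of its underside
- balm_jar: bystander: yellow closed jar with an aluminium lid screwed on, 44 mm in diameter, 43 mm tall, standing loose; origin at the centre of its underside
- red_tub: bystander: white tub with a red cover, 64 mm in diameter, 69 mm tall, standing loose; origin at the centre of its underside

How it is judged:
By the outcome, as a careful person would: the job done as asked, in the order asked, and still so for the second after the job is handed in, with the robot touching nothing.
It also fails if it takes over 72 s, if anything falls off the work surface, if the arm or the gripper's body presses on something with over 40 N, if the wrist force passes 120 N, or if a joint passes its speed limit or range.

## Working session

There is one attempt and no reset: what is moved stays moved. The work goes in short steps, each a Python script; the robot and the scene stay as the last script left them, time stands still between calls to the robot, and variables do not carry over. Pictures are saved under pics/ and viewed, at most 10 in all, crops included, and the job is handed in when it is done.

```bash
mkdir -p pics; cat > h.py <<'E'
from bench import ctrl, kin, sensors, camera, nets
import numpy as np, cv2
def world(c,p): return c["R"].T@(np.array(p)-c["t"])
def save(c,n): cv2.imwrite("pics/"+n,c["color"][:,:,::-1])
def proj(c,X):
    q=c["mtx"]@(c["R"]@np.array(X)+c["t"]); return q[:2]/q[2]
def pix2w(c,uv,z):
    d=c["R"].T@np.linalg.solve(c["mtx"],[uv[0],uv[1],1]); o=-c["R"].T@c["t"]
    return o+d*(z-o[2])/d[2]
E
cat > a.py <<'E'
from h import *
for n in ["top","scene"]:
    c=camera(n); save(c,n+"0.png")
    for l in ["tray","tray_mouth","lid0","dropper_bottle","balm_jar","red_tub"]:
        for d in nets.place_of(n,l)[:5]: 
            w=world(c,d["centre"]);print(n,l,round(d["score"],2),w.round(3),proj(c,w).round())
print(sensors.get_state())
E
python3 a.py
```

```text
top tray 0.85 [ 0.512  0.246 -0.002] [169. 234.]
top tray_mouth 0.87 [ 0.492  0.185 -0.003] [195. 242.]
top lid0 0.73 [ 0.451 -0.13   0.002] [332. 257.]
top lid0 0.64 [ 0.523 -0.263  0.   ] [388. 224.]
top lid0 0.54 [ 0.487 -0.02  -0.001] [283. 242.]
top lid0 0.28 [ 0.663 -0.014  0.001] [280. 168.]
top dropper_bottle 0.54 [ 0.664 -0.014  0.001] [280. 167.]
top dropper_bottle 0.29 [ 0.531 -0.429  0.   ] [459. 219.]
top balm_jar 0.69 [ 0.673 -0.166 -0.001] [344. 162.]
top red_tub 0.68 [ 0.528 -0.43   0.005] [461. 220.]
scene tray 0.87 [0.506 0.244 0.001] [393. 159.]
scene tray_mouth 0.73 [ 0.488  0.185 -0.   ] [374. 165.]
scene tray_mouth 0.64 [ 0.494 -0.02  -0.001] [325. 194.]
scene lid0 0.8 [ 0.522 -0.268  0.002] [257. 240.]
scene lid0 0.62 [ 0.445 -0.134 -0.001] [280. 203.]
scene lid0 0.5 [ 0.491 -0.02  -0.001] [324. 194.]
scene dropper_bottle 0.54 [ 0.661 -0.015  0.   ] [372. 224.]
scene balm_jar 0.9 [ 0.669 -0.168 -0.001] [330. 254.]
scene balm_jar 0.25 [ 0.527 -0.435  0.002] [197. 276.]
{'clock': 0.7, 'qpos': array([-1.24090914,  0.32095532, -0.07007395,  1.4504743 ,  0.02258442,
        1.37079341, -0.05690647]), 'joint_velocities': array([-0.00050333,  0.00014628, -0.00066712, -0.00014325,  0.00042185,
        0.00064107, -0.00180071]), 'joint_efforts': array([ 5.63912249e-05, -4.90949893e+01, -4.02981453e-01, -3.12706590e+01,
       -6.38340111e-02,  3.34996555e-02,  1.84942212e-05]), 'position': array([0.20191076, 0.61788024, 0.23362828]), 'tool_rot': array([3.14143644e+00, 3.58512712e-05, 2.82578962e+00]), 'wrist_force': array([-0.55187636, -0.08204927,  0.57488503]), 'wrist_torque': array([-0.00832336, -0.01519659, -0.01258456]), 'finger_force': 0.0, 'opening': 0.08675169414923407}
```

View pics/top0.png

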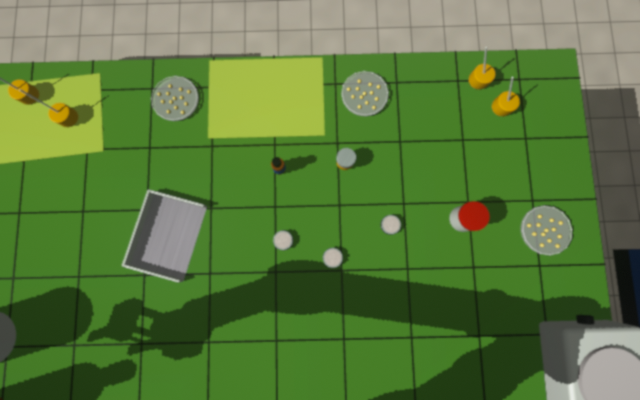

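View pics/scene0.png

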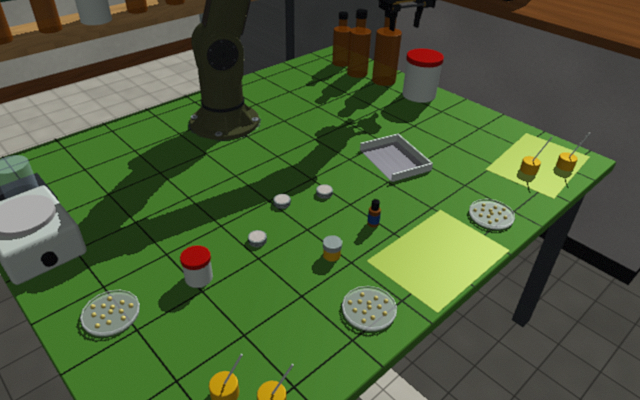

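The top view shows the tray at pixels (165,235) with its mouth to the right. The lids are at (283,240), (332,257) and (391,224), the bottle at (278,165), the jar at (346,158) and the tub at (465,217). The scene view agrees, and the nets match in both. Next I'll check the tray corners and which obstacles are near the start pose.

```bash
cat > b.py <<'E'
from h import *
c=camera("top")
for uv in [(150,191),(205,206),(180,281),(124,265)]: print(uv,pix2w(c,uv,.025).round(3))
r=nets.regions_of("top","tray")[0]
pts=np.argwhere(r["region"])[:,::-1].astype(np.float32)
b=cv2.boxPoints(cv2.minAreaRect(pts)); print(r["score"],[pix2w(c,p,.012).round(3).tolist() for p in b])
for d in nets.regions_of("top","lid0")[:4]:
    p=np.argwhere(d["region"]).mean(0)[::-1]; print(round(d["score"],2),d["region"].sum(),pix2w(c,p,.013).round(3))
s=camera("scene")
for uv in [(342,65),(357,76),(386,82),(420,100)]: print("bg",pix2w(s,uv,0).round(3))
print("tcp px",proj(s,[.202,.618,.234]),proj(c,[.202,.618,.234]))
for n,(p,a) in dict(A0=((.49,-.07),1.68),B0=((.44,-.18),1.41),C0=((.52,-.31),1.57),C1=((.56,.2),1.26),A1=((.46,.23),1.68)).items():
    for k in (0,np.pi,-np.pi):
        q=kin.inverse_kinematics([*p,.016],[np.pi,0,a+k]); print(n,k,None if q is None else np.round(q,2))
E
python3 b.py
```

```text
(150, 191) [0.609 0.282 0.025]
(205, 206) [0.572 0.155 0.025]
(180, 281) [0.406 0.207 0.025]
(124, 265) [0.444 0.333 0.025]
0.9 [[0.442, 0.346, 0.012], [0.625, 0.293, 0.012], [0.574, 0.153, 0.012], [0.395, 0.209, 0.012]]
0.86 290 [ 0.491 -0.02   0.013]
0.75 274 [ 0.521 -0.266  0.013]
0.74 322 [ 0.451 -0.131  0.013]
bg [-0.073  0.611  0.   ]
bg [ 0.037  0.582 -0.   ]
bg [0.144 0.628 0.   ]
bg [0.32  0.609 0.   ]
tcp px [404.27529586  24.46000972] [-136.87990315  429.78234154]
A0 0 [-0.65  0.29  0.82  2.08 -0.27  0.88  0.44]
A0 3.141592653589793 [-0.85  0.39  1.08  2.08 -0.43  0.92 -2.57]
A0 -3.141592653589793 [-0.85  0.39  1.08  2.08 -0.43  0.92 -2.57]
B0 0 [-0.54  0.28  0.97  2.12 -0.3   0.88  0.44]
B0 3.141592653589793 [-0.63  0.32  1.08  2.13 -0.37  0.89 -2.64]
B0 -3.141592653589793 [-0.63  0.32  1.08  2.13 -0.37  0.89 -2.64]
C0 0 [-0.27  0.63  0.99  1.81 -0.61  1.04  0.95]
C0 3.141592653589793 [-0.32  0.68  1.07  1.81 -0.68  1.07 -2.14]
C0 -3.141592653589793 [-0.32  0.68  1.07  1.81 -0.68  1.07 -2.14]
C1 0 [-0.74  0.43  0.42  1.82 -0.21  0.94 -0.53]
C1 3.141592653589793 [-0.48  0.4   0.11  1.81 -0.06  0.93  2.49]
C1 -3.141592653589793 [-0.48  0.4   0.11  1.81 -0.06  0.93  2.49]
A1 0 [-0.81  0.26  0.33  2.02 -0.11  0.88 -0.31]
A1 3.141592653589793 [ 0.48  0.56 -1.17  1.98  0.61  1.02  2.27]
A1 -3.141592653589793 [ 0.48  0.56 -1.17  1.98  0.61  1.02  2.27]
```

```bash
cat >> h.py <<'E'
O=np.array([.508,.243]); YW=np.deg2rad(-17.)
U=np.array([np.cos(YW),np.sin(YW)]); V=np.array([-U[1],U[0]])
T=lambda x,y: O+x*U+y*V
loc=lambda p: np.array([(p-O)@U,(p-O)@V])
Z=.015
def push(p,g,back=.048,cont=.033,v=.09):
    """push lid at p to g (world xy) with the flat of the closed fingers"""
    p,g=np.array(p),np.array(g); d=(g-p)/np.linalg.norm(g-p); a=np.arctan2(d[1],d[0]); r=[np.pi,0,a]
    s=p-back*d; e=g-cont*d
    ctrl.movep([*s,.11],r)
    if ctrl.movel([*s,Z],.12,f_stop=6): print("contact on descent!",sensors.get_state()["position"]); return False
    if ctrl.movel([*e,Z],v,f_stop=12): print("stopped",sensors.get_state()["position"])
    print("F",sensors.get_state()["wrist_force"].round(1))
    e2=e-.012*d
    ctrl.movel([*e2,Z],.1); ctrl.movel([*e2,.11],.25)
    return True
def lids(n="top"):
    c=camera(n); out=[]
    for d in nets.regions_of(n,"lid0"):
        if d["score"]<.25: continue
        q=pix2w(c,np.argwhere(d["region"]).mean(0)[::-1],.013)[:2]
        out.append(q); print(round(d["score"],2),d["region"].sum(),q.round(3),"tray",loc(q).round(3))
    return c
E
cat > c.py <<'E'
from h import *
ctrl.movel([.25,.58,.32],.2); ctrl.close()
ctrl.movep([.46,.1,.25],[np.pi,0,1.7])
ok=push([.490,-.020],T(-.04,-.11))
print(sensors.get_state()["clock"],sensors.get_state()["position"])
c=lids(); save(c,"top1.png")
c=lids("scene"); save(c,"scene1.png")
E
python3 c.py
```

```text
F [ 0.2 -0.6  0.5]
9.9417 [0.45094774 0.10711119 0.11052324]
0.62 312 [ 0.45  -0.131] tray [ 0.054 -0.375]
0.57 323 [ 0.521 -0.265] tray [ 0.161 -0.482]
0.75 196 [ 0.454 -0.134] tray [ 0.058 -0.376]
0.74 257 [ 0.525 -0.268] tray [ 0.166 -0.484]
0.44 155 [0.443 0.144] tray [-0.034 -0.114]
```

View pics/scene1.png

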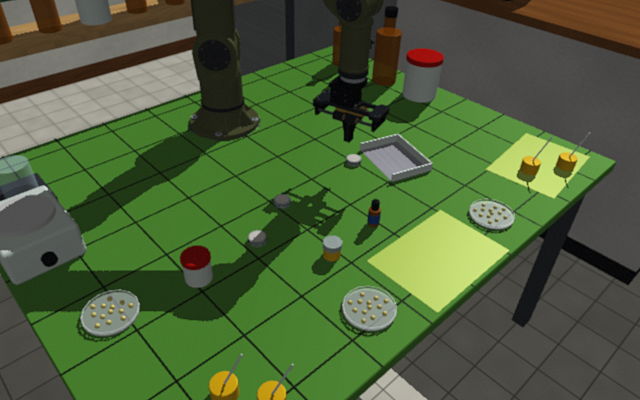

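Lid A is at pixel (353,159), in front of the mouth where I planned it. Next I'll push it in, then stage lid B.

```bash
cat > d.py <<'E'
from h import *
push(T(-.038,-.112),T(-.055,.022))
push([.450,-.131],T(.004,-.11))
print(sensors.get_state()["clock"])
c=lids("scene"); save(c,"scene2.png")
E
python3 d.py
```

```text
F [ 0.1 -0.3  0. ]
F [-0.3 -0.6 -0.1]
20.8333
0.55 140 [0.466 0.274] tray [-0.049  0.017]
0.47 283 [ 0.526 -0.27 ] tray [ 0.167 -0.485]
```

View pics/scene2.png

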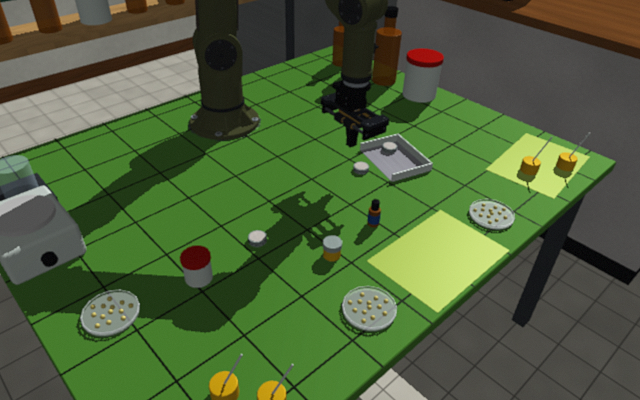

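Lid A is in the tray at pixel (389,147) and lid B is staged at (361,168). I'll push B in, then stage lid C.

```bash
cat > e.py <<'E'
from h import *
c=camera("scene"); b=pix2w(c,(361,167),.013)[:2]-[.004,-.003]; print("B",loc(b).round(3))
m=T(.004,-.11)
if np.linalg.norm(b-m)<.012:
    push((b+m)/2,T(.001,.022))
    push([.522,-.266],T(.057,-.12))
    print(sensors.get_state()["clock"])
    c=lids("scene"); save(c,"scene3.png")
E
python3 e.py
```

```text
B [ 0.004 -0.112]
F [-0.3 -0.2 -0.6]
F [-0.5  0.1  0.5]
33.0083
0.76 183 [0.532 0.106] tray [ 0.063 -0.124]
0.61 133 [0.519 0.258] tray [0.006 0.018]
0.59 95 [0.474 0.27 ] tray [-0.04   0.016]
```

View pics/scene3.png

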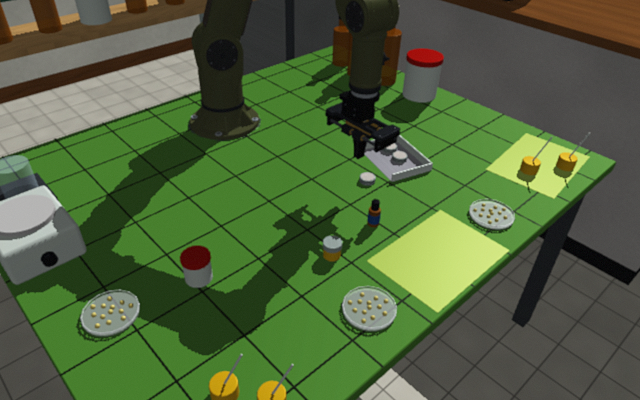

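Lid C is staged at pixel (367,179), and lids A and B are in the tray. I'll push C in.

```bash
cat > f.py <<'E'
from h import *
push(T(.058,-.122),T(.055,.022))
ctrl.movel([.45,.0,.25],.25); 
ctrl.movep([.46,-.1,.25],[np.pi,0,1.6])
print(sensors.get_state()["clock"])
c=lids("scene"); c2=lids("top")
for l in ["dropper_bottle","balm_jar","red_tub"]:
    for d in nets.place_of("scene",l)[:1]: print(l,world(c,d["centre"]).round(3))
f=lambda im,x,y:cv2.resize(im[y:y+100,x:x+130],None,fx=4,fy=4,interpolation=2)
a=np.hstack([f(c["color"],340,110),f(c2["color"],100,185)])
cv2.imwrite("pics/fin.png",cv2.resize(a,(800,308))[:,:,::-1])
E
python3 f.py
```

```text
F [-0.1  0.4  0. ]
39.1583
0.59 129 [0.518 0.26 ] tray [0.005 0.019]
0.58 123 [0.466 0.274] tray [-0.049  0.017]
0.9 328 [0.566 0.244] tray [0.056 0.018]
0.59 341 [0.461 0.277] tray [-0.055  0.019]
0.57 289 [0.515 0.261] tray [0.001 0.02 ]
dropper_bottle [ 0.661 -0.015  0.001]
balm_jar [ 0.673 -0.166  0.001]
red_tub [ 0.529 -0.431  0.002]
```

View pics/fin.png

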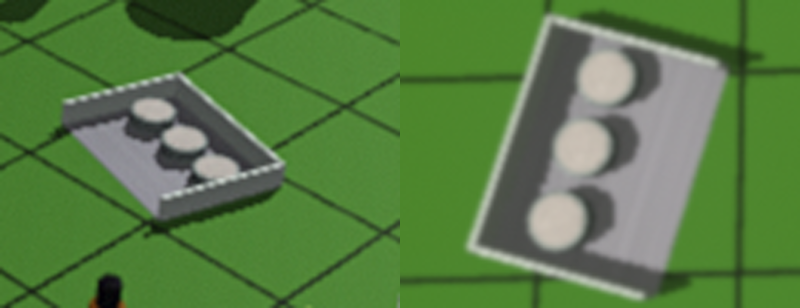

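In both crops all three lids lie flat and well inside the tray. The bottle, jar and tub haven't moved.

```bash
python3 -c "
from bench import ctrl
print(ctrl.finish_job())"
```

```text
the job is handed in; nothing more can be done
None
```

I pushed all three lids into the tray, where they lie flat and fully inside; the bottle, jar and tub were not moved, and I handed the job in at about 39 s.

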